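# Lock the carving turntable

## Robot

A 7-joint arm with a two-finger parallel gripper is mounted at the origin on the work surface. World frame = base frame: x ahead of the robot, y to its left, z up, the work surface at z = 0. Lengths are in m, angles in rad, forces in N, time in s.
With the tool pointing down it reaches from about 0.4 to 0.875 m from the base axis. Payload 4.4 kg.
Tool frame: the origin (TCP) lies midway between the tips of the shut fingers; the grasp point (between the pads) lies grip_point_offset behind it (grip_point_offset is the distance from the TCP to the grasp point, in m); z points along the fingers, y is the line along which they close (so a half turn about z gives the same grasp; the last joint's range is limited). The gripper opens to 85 mm and grips with 20 to 120 N. Pads are 22 mm wide; open, the fingers measure 114 mm over their backs; the gripper's body (76 mm by 85 mm) begins 54 mm behind the grasp point. The pads swing forward as they close: fully open they stand 13 mm farther back than shut.
Start: joints at [-1.357, 0.628, 0.038, 1.517, -0.027, 0.996, -0.02], TCP at [0.179, 0.625, 0.231] pointing down, gripper open.
Joint ranges: [-3.06, 3.06], [-0.37, 2.12], [-1.25, 1.32], [0.18, 2.47], [-1.1, 4.24], [0.23, 1.98], [-2.94, 2.94]. Speed limits (rad/s): [2.57, 2.57, 3.14, 3.14, 3.14, 3.14, 3.14].

## Interface

Orientations are given as a rotation vector (axis times angle).
In Python, from workcell import state, read_camera, camera_info, sign_off, grip_point_offset gives the robot as it stands. The module is installed in compiled form; this text tells all that it offers.
- The arm moves only by the tool arm_command, never from a script. Its argument "rows" is a list that holds one entry, the list of rows, each a list of 7 numbers: the shift along the tool's x, y, z in mm, then the turn, a rotation vector about the tool's x, y, z in rad, then the finger opening in mm, from 0 to 85.4. A call has exactly 10 rows; each row is the pose to reach, as a shift and turn from the pose commanded when the call began, along the tool's axes at that moment; what a row does not reach only later rows make up. A row lasts 1/12 s, in which the tool goes at most 41.7 mm and 7.16 degrees, less where a joint would pass 70% of its speed; a pose out of reach is approached as far as the arm can. A call with a gripper value outside its range is refused whole. The fingers move at their own pace and stop on an object; "grip_force" is the grip in N (left out, the last holds). Time passes only in rows, so rows that repeat a pose let the fingers close, or fill a call up. It gives the time, the measured TCP pose, the force, the opening and the grip force at its end, in the units of the state.
- state(): the state, without advancing time (a new reading comes with each control period).
- read_camera(name): name is "side" or "top" or "wrist"; returns (picture, depth): 400x640x3 uint8, red, green, blue; 400x640 float32, m along the optical axis (not along the pixel's ray), 0 where there is no reading.
- camera_info(name): a dict with "fov_y" (degrees; the focal length in pixels is half the picture's height over the tangent of half this angle, whatever the lens; pixels are square), "cx", "cy" (the principal point, pixels), "world_to_cam" (4x4, takes a point from world to camera coordinates). Camera axes: x right, y down, z forward; pixel columns grow to the right and rows downward; lengths in m; the calibration is good to about 2 mm. A picture is of the moment at which its call begins: read the wrist's pose just before it. camera_info takes no time and is no camera call; for the wrist camera it gives the pose at the moment of the call.
- sign_off(): hands the job in; it is judged then, once.
The state is a dict: "time_s": time; "q": joint angles; "joint_vel": joint speeds; "tau": joint torques, N m; "tool_pos": TCP position; "orientation": TCP orientation; "ft_force": force on the tool from outside, world axes, zero at the start; "wrist_torque": the same for the moment, N m; "width": finger opening in m; "gripper_force": force on a finger pad.
Only numpy, scipy, OpenCV 4.12 (cv2) and the standard library are available. Lean on these libraries where they do the work, as an engineer would, in place of code of your own. Each camera call takes 0.05 s, during which the arm holds its last target. There are 200 camera calls.

## Task

Lock the carver's turntable: push the black peg round to turn the slotted disc until its slot lines up with the locking bar, then push the bar by its red lug through the slot, fully home, with the lug up against the strap. Only push, and gently: do not grip or lift anything, and leave the tin, gouge and mallet where they are.

Things in the scene. Friction and masses are not known exactly. Their poses are not given: they have to be found in the camera images.
- base: Fixed plywood board of the turntable, 220 x 330 x 12 mm (y = -112 to 218 mm). Origin: on the disc's vertical axis, at table level; z up. +y points from that axis along the centre line (x = 0) of the bar's guide channel: a dark steel block 40 mm wide, y = 103 to 208 mm, walls up to 40 mm above the table.
- strap (a point): Middle of the top of the bright steel strap that bridges the channel at its disc end: 40 mm wide, 12 mm long (base y = 108 to 120 mm), top 51 mm above the table. Its far face (y = 120 mm) is the stop for the red lug.
- slot (a point): Mouth of the slot in the round grey metal disc, on its centre line, at the disc's top face, 90 mm from the axis. The slot is radial, 28 mm wide, open at the rim (radius 95 mm), cut through, its bottom 60 mm from the axis, a yellow stripe on each side. Lined up with the bar when this point lies at base x = 0 (within a few mm), y = +90 mm.
- disc_axis (a point): Point on the disc's axis at its top face, 40 mm above the table. The disc (diameter 190 mm, 16 mm thick) turns about the base's z axis either way without stops, against steady friction (3 to 4 N at the peg), and stays where it is left. A half-carved dark root, within 52 mm of the axis and up to 78 mm above the table, is clamped on it and turns with it.
- peg_top (a point): Top centre of the upright black peg fixed on the disc: diameter 16 mm, from the disc's top face (40 mm above the table) up to 80 mm, 78 mm from the axis, exactly opposite the slot. Pushed sideways it turns the disc; with the slot lined up it lies at base x = 0, y = -78 mm.
- bar: Loose steel locking bar, 16 x 14 mm, 110 mm long, rounded nose, about 0.25 kg, in the open-topped channel (1.5 mm play each side) and under the strap. Origin: underside of the nose tip, 25 mm above the table; +y runs back along the bar. Pushed along base -y it slides with light friction; a disc not lined up blocks it. Fully home: nose at base y = 65 mm.
- lug (a point): Centre of the red lug on the bar: 36 mm wide (x), 12 mm thick (y), 44 to 72 mm above the table (this point 58 mm). It lies 61 mm behind the nose tip; the bar's tail goes on 43 mm behind the lug, its top 39 mm above the table. Fully home, the lug's front face touches the strap and this point lies at base x = 0, y = 126 mm.
- tin: Bystander: loose green tin, diameter 60 mm, 75 mm tall, standing beside the board. Origin: centre of its underside.
- gouge: Bystander: loose carving gouge lying on the table, about 245 mm long along its x (handle from x = -115 to 10 mm, blade to +129 mm), 24 mm high. Origin at table level.
- mallet: Bystander: loose wooden mallet lying on the table; head 60 x 100 x 55 mm at x = 60 to 120 mm, handle of 24 mm diameter back to x = -110 mm. Origin at table level.
Mind the look-alikes: they are no part of the job. Of the things that look like the bar, the smallest one is meant.

How it is judged:
On the way, in this order (a step that is already met when the one before it is completed fails the run):
1. the disc's slot lines up with the bar (x of slot in the frame of base between -0.007 and 0.007 m and y of slot in the frame of base above 0.08 m), for 0.2 s.
2. the bar is pushed through the slot, fully home (y of lug in the frame of base between 0.12 and 0.13 m and x of lug in the frame of base between -0.006 and 0.006 m and z of lug in the frame of base below 0.064 m), for 0.2 s.
At the end, for the whole second after the job is handed in: The slot is lined up with the bar (mouth within 7 mm of the bar's line), the bar lies level in its channel, pushed through the slot to within about 4 mm of the strap, at rest; tin, gouge and mallet within 30 mm of where they stood (all of step 1 and all of step 2 and linear speed of bar below 0.02 m/s and distance of each of tin, gouge, mallet from where it was at the start of the episode below 0.03 m); the robot touches nothing.
It fails at once if the locking bar is lifted or tipped up (z of lug in the frame of base above 0.07 m or angle between bar's own z axis and vertical above 0.2 rad).
It fails at once if the bar is gripped or pushed with over 35 N (contact force between the fingers and bar above 35 N).
It fails at once if the turntable (peg, disc, board) is gripped or pushed with over 35 N (contact force between the fingers and base above 35 N).
It fails at once if the tin, gouge or mallet is moved, lifted or tipped (distance of any of tin, gouge, mallet from where it was at the start of the episode above 0.03 m or angle between any of tin, gouge, mallet's own z axis and vertical above 0.3 rad).
It also fails if it takes over 54 s, if anything falls off the work surface, if the arm or the gripper's body presses on something with over 40 N, if the wrist force passes 120 N, or if a joint passes its speed limit or range.

## Working session

There is one attempt and no reset: what is moved stays moved. The work goes in short steps, Python scripts to look and compute and a tool call to move; the robot and the scene stay as the last step left them, time stands still between calls to the robot, and variables do not carry over. Pictures are saved under pics/ and viewed, at most 10 in all, crops included, and the job is handed in when it is done.

Besides the shell and the picture viewer there is one more tool, called after ">>>" as name(argument=value, ...) on one line, values as JSON. arm_command: Moves the arm, as the interface text tells. Its arguments: {"type":"object","properties":{"rows":{"type":"array","items":{"type":"array","items":{"type":"array","items":{"type":"number"}}}},"grip_force":{"type":"number"}},"required":["rows"]}

```bash
mkdir -p pics; cat > h.py <<'E'
import numpy as np, cv2
from workcell import *
from scipy.spatial.transform import Rotation as R
def cloud(name):
    i=camera_info(name); p,d=read_camera(name)
    f=200/np.tan(np.radians(i["fov_y"])/2)
    v,u=np.mgrid[:400,:640]
    c=np.stack([(u-i["cx"])*d/f,(v-i["cy"])*d/f,d],-1)
    T=np.linalg.inv(i["world_to_cam"])
    w=c@T[:3,:3].T+T[:3,3]; w[d==0]=np.nan
    return p,d,w
def save(n,p): cv2.imwrite(n,p[...,::-1])
E
python3 - <<'E'
from h import *
s=state();print(s,grip_point_offset() if callable(grip_point_offset) else grip_point_offset)
for n in("top","side"):
    p,d,w=cloud(n);save(f"pics/{n}0.png",p);np.savez(f"{n}0.npz",p=p,w=w)
    print(n,camera_info(n))
E
```

```text
{'time_s': 0.0, 'q': array([-1.35681592,  0.62931527,  0.03843473,  1.51836472, -0.02705633,
        0.99628787, -0.01998711]), 'joint_vel': array([-0.0003213 , -0.00111822,  0.00041517,  0.00144662, -0.00132958,
       -0.00021833,  0.00038753]), 'tau': array([ 7.68112259e-04, -5.63413203e+01,  1.22631602e+00, -1.93444204e+01,
        1.10039275e-02,  1.03064929e-02,  9.46803084e-06]), 'tool_pos': array([0.17927547, 0.62414622, 0.23040998]), 'orientation': array([-4.38024205e-01, -3.11061478e+00,  2.88399751e-03]), 'ft_force': array([-0.44773905,  0.46944687, -0.48459591]), 'wrist_torque': array([ 0.03879545, -0.01068818, -0.02167255]), 'gripper_force': 0.0, 'width': 0.08543084880361364} 0.0187
top {'fov_y': 55.38405974358191, 'cx': 324.28411634036604, 'cy': 204.37316173189168, 'world_to_cam': array([[-0.02647115, -0.99944019,  0.02045955,  0.0740532 ],
       [-0.98459926,  0.02252904, -0.17336878,  0.51675214],
       [ 0.17281079, -0.02473372, -0.98464444,  0.96437623],
       [ 0.        ,  0.        ,  0.        ,  1.        ]])}
side {'fov_y': 57.80972277221712, 'cx': 317.7492415813111, 'cy': 202.38214181952858, 'world_to_cam': array([[ 0.92911656, -0.36976326, -0.00418943, -0.44080175],
       [-0.2521871 , -0.62531171, -0.73850317,  0.23021612],
       [ 0.27045164,  0.68721205, -0.67423699,  0.67190641],
       [ 0.        ,  0.        ,  0.        ,  1.        ]])}
```

View pics/top0.png

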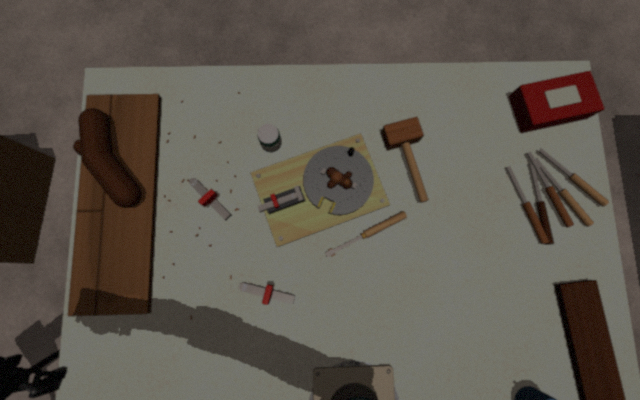

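View pics/side0.png

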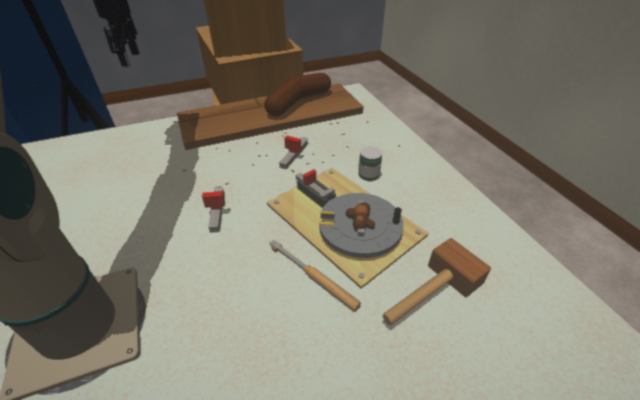

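The top view shows the board with the disc at about (338,180). The peg is at (351,152), the yellow-edged slot mouth at (326,205), and the channel with the red lug at (275,201). There are three bar look-alikes: (208,198) and (268,293), both lying loose on the table, and (275,201), which is the one in the channel. I choose the one in the channel and will check it by size and in a crop.

```bash
python3 - <<'E'
from h import *
from scipy.optimize import least_squares
z=np.load("top0.npz");p=z["p"];w=z["w"]
hsv=cv2.cvtColor(p,cv2.COLOR_RGB2HSV).astype(int)
H,S,V=hsv[...,0],hsv[...,1],hsv[...,2]
v,u=np.mgrid[:400,:640]
roi=(u>240)&(u<400)&(v>125)&(v<250)
# board points
m=roi&(abs(w[...,2]-.012)<.006)&(S>60)
b=w[m][:,:2].astype(np.float32);r=cv2.minAreaRect(b);print("board",r,cv2.boxPoints(r))
# disc
m=roi&(abs(w[...,2]-.040)<.007)&(S<60)&(u>300)
x=w[m];print("disc n",len(x),np.median(x[:,2]))
(c,rad)=cv2.minEnclosingCircle(x[:,:2].astype(np.float32));print(c,rad)
hull=cv2.convexHull(x[:,:2].astype(np.float32))[:,0]
f=least_squares(lambda q:np.hypot(*(hull-q[:2]).T)-q[2],[*c,.095],loss="soft_l1",f_scale=.002);print("disc fit",f.x)
pm=roi&(w[...,2]>.065)&(u>340)&(v<165);print("peg",w[pm].mean(0),pm.sum(),w[pm][:,2].max())
red=((H<8)|(H>172))&(S>150)&(V>80)
n,l,st,ce=cv2.connectedComponentsWithStats(red.astype(np.uint8))
for k in range(1,n):
    if 15<st[k,4]<400:
        q=w[l==k];print("red",ce[k],st[k],np.nanmedian(q,0),np.nanmax(q[:,2]))
        t=q[q[:,2]>np.nanmax(q[:,2])-.008];print("  top",t.mean(0),cv2.minAreaRect(t[:,:2].astype(np.float32)))
y=roi&(abs(H-28)<6)&(S>120)&(w[...,2]>.03);print("yellow",y.sum(),w[y].mean(0))
tin=(u>250)&(u<285)&(v>118)&(v<150)&(w[...,2]>.06);print("tin",w[tin].mean(0))
save("pics/crop1.png",cv2.resize(p[110:260,180:440],None,fx=3,fy=3,interpolation=cv2.INTER_CUBIC))
E
```

```text
board ((0.5554980635643005, 0.020409345626831055), (0.2816280722618103, 0.4175628125667572), 19.056589126586914) [[ 0.35423362  0.17177278]
 [ 0.49056864 -0.22290617]
 [ 0.7567625  -0.13095409]
 [ 0.6204275   0.26372486]]
disc n 3071 0.04008213676049821
(0.6326901316642761, 0.006795510649681091) 0.15200483798980713
disc fit [0.587106   0.02226087 0.0948545 ]
peg [ 0.65566151 -0.01220738  0.07781865] 36 0.08297909606619236
red [205.93258427 196.49438202] [199 190  15  14  89] [0.54382781 0.36767172 0.06380135] 0.0671752939421133
  top [0.54275501 0.36764202 0.06366353] ((0.5430417060852051, 0.36762043833732605), (0.013849088922142982, 0.044942136853933334), 44.9131965637207)
red [274.07692308 199.88461538] [271 194   7  13  52] [0.52852479 0.19083169 0.07202047] 0.07621074874633726
  top [0.52828697 0.19079336 0.0718511 ] ((0.528495728969574, 0.19086360931396484), (0.03273564949631691, 0.010731826536357403), 22.87384033203125)
red [266.97058824 294.08823529] [263 285   9  19 102] [0.29224082 0.21008198 0.06305845] 0.06857171281926167
  top [0.29230875 0.20993145 0.06344445] ((0.291932612657547, 0.21014092862606049), (0.013652190566062927, 0.045144155621528625), 76.16171264648438)
yellow 39 [0.52939142 0.05118962 0.04362863]
tin [0.7043327  0.20554486 0.07353159]
```

View pics/crop1.png

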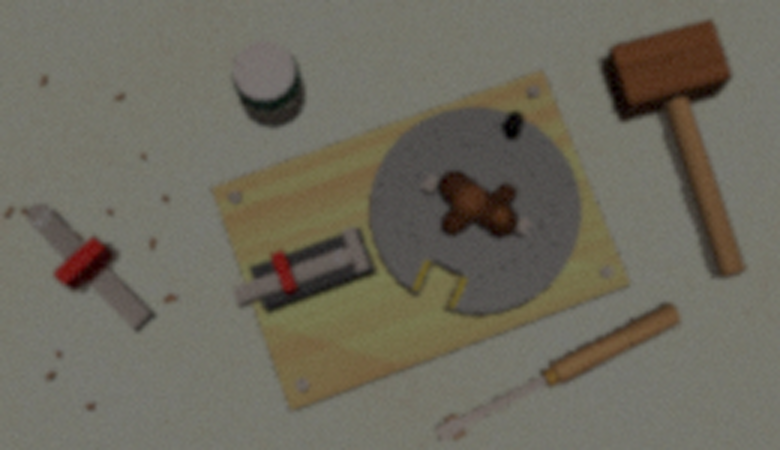

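The crop shows the channel bar with its red lug at crop (285,272). That lug measures 33 x 11 mm with its top at 72 mm. The two loose bars have 45 x 14 mm lugs, so the channel bar is the smallest and the right one. The geometry agrees: the disc fit gives a radius of 94.9 mm, and the peg and slot lie opposite each other at -45.8° and 134.3°. The disc has to turn -44°.

```bash
cat >> h.py <<'E'
C=np.array([.587,.0223]); A=np.radians(19.1)
BX=np.array([np.cos(A),np.sin(A)]);BY=np.array([-np.sin(A),np.cos(A)])
def b2w(x,y): return C+x*BX+y*BY
def w2b(p): d=np.asarray(p)[:2]-C; return d@BX,d@BY
def toolR(ang):  # tool -y at base angle ang (deg), z down
    a=np.radians(ang)+A; my=np.array([np.cos(a),np.sin(a),0]); z=np.array([0,0,-1.])
    return np.stack([np.cross(-my,z),-my,z],1)
def rel(x,y,z,ang,cur=None):
    "row in tool axes from pose cur (pos,Rot) to base-frame x,y (m), z, tool angle"
    if cur is None:
        s=state();cur=(s["tool_pos"],R.from_rotvec(s["orientation"]).as_matrix())
    p=np.array([*b2w(x,y),z]); 
    return np.r_[cur[1].T@(p-cur[0])*1000, R.from_matrix(cur[1].T@toolR(ang)).as_rotvec()].round(3)
E
python3 - <<'E'
from h import *
print(rel(.0786,-.0307,.23,224.2))
E
```

```text
[-6.40003e+02 -4.45738e+02  1.26200e+00 -2.00000e-03  0.00000e+00
  1.86000e-01]
```

>>> arm_command(rows=[[[-32, -22, 0, 0, 0, 0.01, 0], [-64, -45, 0, 0, 0, 0.02, 0], [-96, -67, 0, 0, 0, 0.03, 0], [-128, -89, 0, 0, 0, 0.04, 0], [-160, -111, 0, 0, 0, 0.05, 0], [-192, -134, 0, 0, 0, 0.06, 0], [-224, -156, 0, 0, 0, 0.07, 0], [-256, -178, 0, 0, 0, 0.08, 0], [-288, -201, 0, 0, 0, 0.09, 0], [-320, -223, 0, 0, 0, 0.1, 0]]])

```text
time_s: 0.93
tool_pos: [0.4261, 0.3201, 0.2311]
orientation: [-0.593, -3.085, 0.001]
ft_force: [0.5, 0.6, 0.1]
width: 0.0
gripper_force: 0.0
```

```bash
python3 -c "
from h import *
print(state()['tool_pos'],rel(.0786,-.0307,.20,224.2))"
```

```text
[0.42608109 0.32012841 0.23112128] [-3.39477e+02 -1.88599e+02  3.11200e+01 -1.00000e-03 -0.00000e+00
  8.60000e-02]
```

>>> arm_command(rows=[[[-34, -19, 3, 0, 0, 0.01, 0], [-68, -38, 6, 0, 0, 0.02, 0], [-102, -57, 9, 0, 0, 0.03, 0], [-136, -76, 12, 0, 0, 0.04, 0], [-170, -94, 15, 0, 0, 0.05, 0], [-204, -113, 18, 0, 0, 0.06, 0], [-238, -132, 21, 0, 0, 0.07, 0], [-272, -151, 25, 0, 0, 0.08, 0], [-306, -170, 28, 0, 0, 0.086, 0], [-339, -189, 31, 0, 0, 0.086, 0]]])

```text
time_s: 1.77
tool_pos: [0.6709, 0.019, 0.1996]
orientation: [-0.726, -3.056, 0.0]
ft_force: [0.5, -0.1, -0.0]
width: -0.0001
gripper_force: 0.0
```

```bash
python3 - <<'E'
from h import *
print(state()['tool_pos'],rel(.0786,-.0307,.05,224.2))
p,d,w=cloud("wrist")
# refined peg position from the wrist view
m=(w[...,2]>.068)&(w[...,2]<.086)
b=np.stack([(w[...,:2]-C)@BX,(w[...,:2]-C)@BY],-1)
m&=(np.hypot(b[...,0],b[...,1])>.06)&(b[...,1]<0)&(np.hypot(b[...,0],b[...,1])<.1)
print(m.sum(),b[m].mean(0) if m.any() else 0)
save("pics/wrist1.png",p)
E
```

```text
[0.67089112 0.01900613 0.19959895] [-5.07000e-01  2.64000e-01  1.49598e+02 -0.00000e+00 -1.00000e-03
 -0.00000e+00]
219 [ 0.05598448 -0.05456264]
```

View pics/wrist1.png

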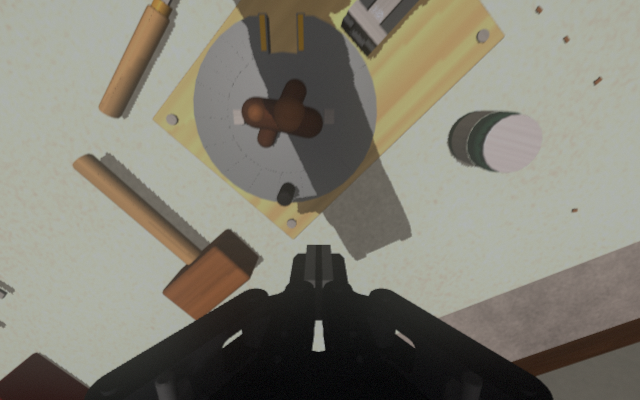

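The wrist view shows the peg at (288,193), with the closed fingers at (318,265) on the tin side of it and the slot at (282,30). The peg's measured base position is (56,-55) mm, so the radius of 78 mm is correct. I'll descend to z = 50 mm.

>>> arm_command(rows=[[[0, 0, 25, 0, 0, 0, 0], [0, 0, 50, 0, 0, 0, 0], [0, 0, 70, 0, 0, 0, 0], [0, 0, 90, 0, 0, 0, 0], [0, 0, 105, 0, 0, 0, 0], [0, 0, 120, 0, 0, 0, 0], [0, 0, 132, 0, 0, 0, 0], [0, 0, 142, 0, 0, 0, 0], [0, 0, 148, 0, 0, 0, 0], [0, 0, 149, 0, 0, 0, 0]]])

```text
time_s: 2.65
tool_pos: [0.6694, 0.0209, 0.05]
orientation: [-0.725, -3.055, 0.001]
ft_force: [-0.3, -0.3, 0.1]
width: 0.0002
gripper_force: 0.0
```

```bash
cat >> h.py <<'E'
def arc(ang0,ang1,off,rad=.078,n=10,z=.05):
    "peg angle (deg) ang0->ang1, tool centre trailing the peg by off along the tangent"
    s=state();cur=(s["tool_pos"],R.from_rotvec(s["orientation"]).as_matrix())
    for a in np.linspace(ang0,ang1,n+1)[1:]:
        t=np.radians(a);push=np.array([np.sin(t),-np.cos(t)])
        q=rad*np.array([np.cos(t),np.sin(t)])-off*push
        print(rel(*q,z,a-90,cur).round(2).tolist())
E
python3 - <<'E'
from h import *
print(w2b(state()['tool_pos']))
arc(-44,-64,.025)
E
```

```text
(np.float64(0.07738407772060335), np.float64(-0.028318920474792973))
[-3.83, -11.01, 0.02, -0.0, -0.0, 0.0]
[-4.65, -13.75, 0.02, -0.0, -0.0, 0.04]
[-5.37, -16.52, 0.02, -0.0, -0.0, 0.07]
[-5.99, -19.31, 0.02, -0.0, -0.0, 0.11]
[-6.51, -22.12, 0.03, -0.0, -0.0, 0.14]
[-6.94, -24.94, 0.03, -0.0, -0.0, 0.18]
[-7.26, -27.78, 0.03, -0.0, -0.0, 0.21]
[-7.49, -30.63, 0.03, -0.0, -0.0, 0.25]
[-7.62, -33.49, 0.04, -0.0, -0.0, 0.28]
[-7.65, -36.35, 0.04, -0.0, -0.0, 0.32]
```

>>> arm_command(rows=[[[-1, -3, 0, 0, 0, 0, 0], [-2, -6, 0, 0, 0, 0, 0], [-3, -9, 0, 0, 0, 0, 0], [-4, -11.5, 0, 0, 0, 0.02, 0], [-4.6, -13.8, 0, 0, 0, 0.04, 0], [-5.4, -16.5, 0, 0, 0, 0.07, 0], [-6, -19.3, 0, 0, 0, 0.11, 0], [-6.5, -22.1, 0, 0, 0, 0.14, 0], [-6.9, -24.9, 0, 0, 0, 0.18, 0], [-7.3, -27.8, 0, 0, 0, 0.21, 0]]])

```text
time_s: 3.48
tool_pos: [0.6654, -0.0065, 0.052]
orientation: [1.044, 2.961, 0.003]
ft_force: [2.2, 2.7, 2.2]
width: -0.0002
gripper_force: 1.9
```

```bash
cat >> h.py <<'E'
def look():
    p,d,w=cloud("top");hsv=cv2.cvtColor(p,cv2.COLOR_RGB2HSV).astype(int)
    v,u=np.mgrid[:400,:640];b=np.stack([(w[...,:2]-C)@BX,(w[...,:2]-C)@BY],-1);r=np.hypot(b[...,0],b[...,1])
    y=(abs(hsv[...,0]-28)<6)&(hsv[...,1]>120)&(w[...,2]>.033)&(w[...,2]<.06)&(r<.1)&(r>.055)
    m=b[y].mean(0);print("yellow",y.sum(),m*1000,np.degrees(np.arctan2(m[1],m[0])))
    red=((hsv[...,0]<8)|(hsv[...,0]>172))&(hsv[...,1]>150)&(abs(b[...,0])<.04)&(b[...,1]>.1)&(b[...,1]<.22)&(w[...,2]>.062)
    print("lug",red.sum(),b[red].mean(0)*1000 if red.any() else 0)
    return p
E
python3 - <<'E'
from h import *
s=state();print(w2b(s['tool_pos']));look()
arc(-60,-80,.025)
E
```

```text
(np.float64(0.06464124640846607), np.float64(-0.052825763682090535))
yellow 0 [nan nan] nan
lug 58 [ -1.41324774 178.06006072]
[-0.32, -6.09, 1.86, 0.0, 0.0, 0.07]
[-0.96, -8.88, 1.86, 0.0, 0.0, 0.1]
[-1.5, -11.69, 1.85, 0.0, 0.0, 0.14]
[-1.93, -14.51, 1.85, 0.0, 0.0, 0.17]
[-2.27, -17.35, 1.85, 0.0, 0.0, 0.21]
[-2.51, -20.2, 1.85, 0.0, 0.0, 0.24]
[-2.65, -23.06, 1.84, 0.0, 0.0, 0.28]
[-2.7, -25.92, 1.84, 0.0, 0.0, 0.31]
[-2.64, -28.77, 1.84, 0.0, 0.0, 0.35]
[-2.48, -31.63, 1.84, 0.0, 0.0, 0.38]h.py:37: RuntimeWarning: Mean of empty slice.
  m=b[y].mean(0);print("yellow",y.sum(),m*1000,np.degrees(np.arctan2(m[1],m[0])))
  ret = um.true_divide(
```

>>> arm_command(rows=[[[0, -2.8, 0, 0, 0, 0.035, 0], [-0.6, -5.6, 0, 0, 0, 0.07, 0], [-1.1, -8.4, 0, 0, 0, 0.1, 0], [-1.5, -11.2, 0, 0, 0, 0.14, 0], [-1.9, -14, 0, 0, 0, 0.17, 0], [-2.2, -16.8, 0, 0, 0, 0.21, 0], [-2.3, -19.6, 0, 0, 0, 0.24, 0], [-2.3, -19.6, 0, 0, 0, 0.24, 0], [-2.3, -19.6, 0, 0, 0, 0.24, 0], [-2.3, -19.6, 0, 0, 0, 0.24, 0]]])

```text
time_s: 4.37
tool_pos: [0.6523, -0.0241, 0.0507]
orientation: [-1.387, -2.816, 0.002]
ft_force: [1.7, 0.9, 1.5]
width: 0.0002
gripper_force: 0.6
```

```bash
python3 - <<'E'
from h import *
s=state();print(w2b(s['tool_pos']),s['ft_force'])
p=look()
arc(-70,-90,.025)
q,_,w=cloud("side");save("pics/s2.png",np.hstack([cv2.resize(p[130:230,240:400],None,fx=2.5,fy=2.5),cv2.resize(q[150:290,250:450],(400,250))]))
E
```

```text
(np.float64(0.04650015786516598), np.float64(-0.06525649975401884)) [1.68199895 0.90297533 1.51069322]
yellow 0 [nan nan] nan
lug 58 [ -1.42508157 178.09471515]
[-1.76, 0.89, 0.62, -0.0, -0.0, 0.01]
[-2.57, -1.86, 0.62, -0.0, -0.0, 0.04]
[-3.28, -4.63, 0.63, -0.0, -0.0, 0.08]
[-3.88, -7.42, 0.64, -0.0, -0.0, 0.11]
[-4.4, -10.23, 0.64, -0.0, -0.0, 0.15]
[-4.81, -13.06, 0.65, -0.0, -0.0, 0.18]
[-5.13, -15.9, 0.65, -0.0, -0.0, 0.22]
[-5.34, -18.76, 0.66, -0.0, -0.0, 0.25]
[-5.46, -21.61, 0.67, -0.0, -0.0, 0.29]
[-5.47, -24.47, 0.68, -0.0, -0.0, 0.32]h.py:37: RuntimeWarning: Mean of empty slice.
  m=b[y].mean(0);print("yellow",y.sum(),m*1000,np.degrees(np.arctan2(m[1],m[0])))
  ret = um.true_divide(
```

View pics/s2.png

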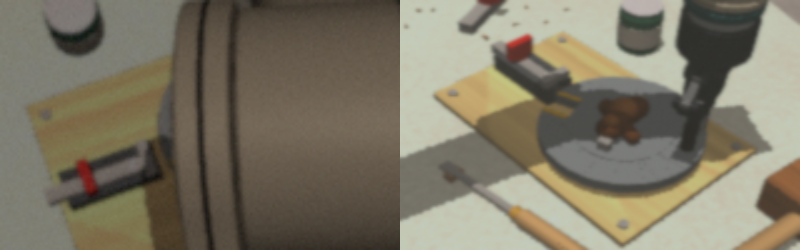

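The side half shows the slot stripes at crop (570,102), near the channel end but still short of it. The arm hides the slot in the top view, so I'll measure it with the side camera.

```bash
cat >> h.py <<'E'
def slot():
    p,d,w=cloud("side");hsv=cv2.cvtColor(p,cv2.COLOR_RGB2HSV).astype(int)
    b=np.stack([(w[...,:2]-C)@BX,(w[...,:2]-C)@BY],-1);r=np.hypot(b[...,0],b[...,1])
    y=(abs(hsv[...,0]-24)<10)&(hsv[...,1]>110)&(w[...,2]>.035)&(w[...,2]<.05)&(r<.098)&(r>.058)&(b[...,1]>0)
    q=b[y];a=np.degrees(np.arctan2(q[:,1],q[:,0]))
    print("slot n",y.sum(),"mean",q.mean(0)*1000,"ang hist",np.histogram(a,np.arange(70,140,4)))
    l=np.sort(a);print("mid of 5/95 pct",(np.percentile(a,5)+np.percentile(a,95))/2,"median z",np.median(w[y][:,2]))
    red=((hsv[...,0]<8)|(hsv[...,0]>172))&(hsv[...,1]>130)&(abs(b[...,0])<.04)&(b[...,1]>.1)&(b[...,1]<.22)&(w[...,2]>.05)
    print("lug",red.sum(),b[red].mean(0)*1000)
    return p
E
python3 - <<'E'
from h import *
slot()
E
```

```text
slot n 40 mean [-28.2817891   69.74075943] ang hist (array([ 0,  0,  0,  0,  0,  1, 10,  7,  0,  0,  0,  0,  4, 12,  6,  0,  0]), array([ 70,  74,  78,  82,  86,  90,  94,  98, 102, 106, 110, 114, 118,
       122, 126, 130, 134, 138]))
mid of 5/95 pct 111.12696601305004 median z 0.041747886696091974
lug 79 [ -6.19740646 173.50670516]
```

```bash
python3 - <<'E'
from h import *
arc(-69,-87,.0196,n=9)
E
```

```text
[-1.43, -3.21, 0.6, -0.0, -0.0, -0.01]
[-2.1, -5.93, 0.6, -0.0, -0.0, 0.02]
[-2.66, -8.68, 0.61, -0.0, -0.0, 0.06]
[-3.13, -11.45, 0.61, -0.0, -0.0, 0.1]
[-3.51, -14.23, 0.62, -0.0, -0.0, 0.13]
[-3.78, -17.03, 0.62, -0.0, -0.0, 0.16]
[-3.96, -19.83, 0.63, -0.0, -0.0, 0.2]
[-4.05, -22.63, 0.64, -0.0, -0.0, 0.24]
[-4.03, -25.44, 0.64, -0.0, -0.0, 0.27]
```

>>> arm_command(rows=[[[-1, -2.7, 0, 0, 0, 0, 0], [-2, -5.4, 0, 0, 0, 0.02, 0], [-2.6, -8.2, 0, 0, 0, 0.06, 0], [-3.1, -11, 0, 0, 0, 0.1, 0], [-3.5, -13.8, 0, 0, 0, 0.13, 0], [-3.8, -16.6, 0, 0, 0, 0.16, 0], [-3.9, -19.4, 0, 0, 0, 0.2, 0], [-4, -22, 0, 0, 0, 0.24, 0], [-4, -23.5, 0, 0, 0, 0.27, 0], [-4, -23.5, 0, 0, 0, 0.27, 0]]])

```text
time_s: 5.35
tool_pos: [0.6372, -0.0419, 0.0513]
orientation: [-1.758, -2.604, 0.001]
ft_force: [1.3, 1.8, 0.1]
width: -0.0001
gripper_force: 0.8
```

```bash
python3 - <<'E'
from h import *
s=state();print(w2b(s['tool_pos']));slot()
E
```

```text
(np.float64(0.026447178931619766), np.float64(-0.0770826270745025))
slot n 34 mean [-6.69307387 75.52542158] ang hist (array([ 0,  0, 12,  4,  0,  0,  0,  0,  3, 13,  2,  0,  0,  0,  0,  0,  0]), array([ 70,  74,  78,  82,  86,  90,  94,  98, 102, 106, 110, 114, 118,
       122, 126, 130, 134, 138]))
mid of 5/95 pct 94.40638533097905 median z 0.04195205298626847
lug 75 [ -6.5826715  173.35292399]
```

>>> arm_command(rows=[[[0, -1.5, 0, 0, 0, 0.02, 0], [0, -3, 0, 0, 0, 0.04, 0], [0, -4.5, 0, 0, 0, 0.05, 0], [0, -5.8, 0, 0, 0, 0.05, 0], [0, -5.8, 0, 0, 0, 0.05, 0], [0, -5.8, 0, 0, 0, 0.05, 0], [0, -3, 0, 0, 0, 0.05, 0], [0, 2, 0, 0, 0, 0.05, 0], [0, 9, 0, 0, 0, 0.05, 0], [0, 16, 0, 0, 0, 0.05, 0]]])

```text
time_s: 6.23
tool_pos: [0.6525, -0.0349, 0.0511]
orientation: [-1.819, -2.56, 0.0]
ft_force: [0.4, 0.6, 0.8]
width: 0.0001
gripper_force: 0.0
```

```bash
python3 - <<'E'
from h import *
s=state();print(w2b(s['tool_pos']),s['tool_pos']);p=slot()
print(rel(.045,-.077,.2,180), rel(0,.215,.2,180))
E
```

```text
(np.float64(0.043171692996273894), np.float64(-0.0755093129755976)) [ 0.65250304 -0.03492589  0.05111718]
slot n 37 mean [ 1.55276275 75.183976  ] ang hist (array([ 3, 11,  6,  0,  0,  0,  0,  4, 11,  2,  0,  0,  0,  0,  0,  0,  0]), array([ 70,  74,  78,  82,  86,  90,  94,  98, 102, 106, 110, 114, 118,
       122, 126, 130, 134, 138]))
mid of 5/95 pct 89.73369382503753 median z 0.04152065287981377
lug 74 [ -6.28754353 173.52249937]
[-1.84300e+00 -1.22000e-01 -1.48778e+02  2.00000e-03 -0.00000e+00
  3.00000e-03] [ 2.90297e+02 -4.42060e+01 -1.48734e+02  2.00000e-03 -0.00000e+00
  3.00000e-03]
```

The slot is now at about 89.7°. I'll lift off and move behind the lug.

>>> arm_command(rows=[[[0, 0, -30, 0, 0, 0, 0], [0, 0, -65, 0, 0, 0, 0], [5, -2, -95, 0, 0, 0, 0], [40, -6, -110, 0, 0, 0, 0], [80, -12, -110, 0, 0, 0, 0], [120, -18, -110, 0, 0, 0, 0], [160, -24, -110, 0, 0, 0, 0], [200, -30, -110, 0, 0, 0, 0], [240, -36, -110, 0, 0, 0, 0], [275, -42, -110, 0, 0, 0, 0]]])

```text
time_s: 7.12
tool_pos: [0.5207, 0.2134, 0.1613]
orientation: [-1.817, -2.561, -0.0]
ft_force: [0.3, 0.5, 0.6]
width: 0.0003
gripper_force: 0.0
```

```bash
python3 - <<'E'
from h import *
s=state();print(w2b(s['tool_pos']),s['tool_pos']);p=look();slot()
print(rel(0,.215,.052,180))
save("pics/t3.png",cv2.resize(p[110:260,180:440],None,fx=3,fy=3,interpolation=cv2.INTER_CUBIC))
E
```

```text
(np.float64(-0.00010434980237904942), np.float64(0.20229011048529497)) [0.52070845 0.21341967 0.16132415]
yellow 33 [ 0.21791444 76.27099182] 89.83630023307215
lug 74 [ -6.42669801 180.11346411]
slot n 43 mean [ 1.10635944 75.11874893] ang hist (array([ 3, 14,  6,  0,  0,  0,  0,  6, 13,  1,  0,  0,  0,  0,  0,  0,  0]), array([ 70,  74,  78,  82,  86,  90,  94,  98, 102, 106, 110, 114, 118,
       122, 126, 130, 134, 138]))
mid of 5/95 pct 89.62405563749786 median z 0.04182328391563861
lug 109 [ -5.59488412 174.09280379]
[ 6.04100e+00  1.32900e+00  1.08761e+02 -3.00000e-03 -5.00000e-03
  1.30000e-02]
```

View pics/t3.png

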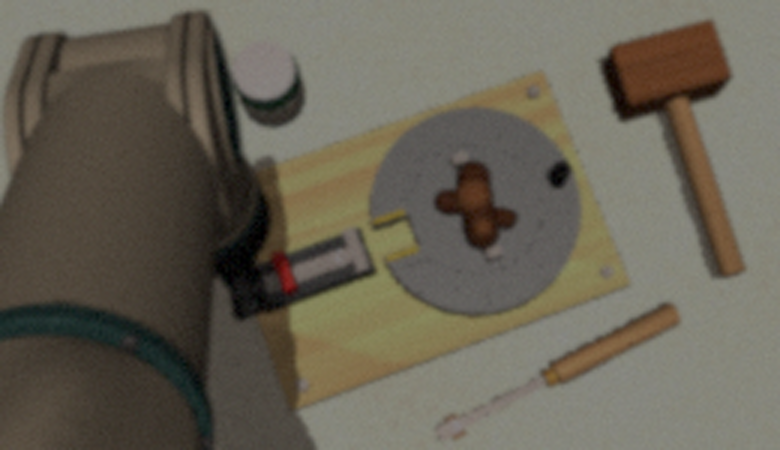

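The crop shows the slot at (398,238) in line with the bar and channel, measured at 89.8°. The lug is at (285,272), and the gripper is just behind it. I'll move back a little and then down.

>>> arm_command(rows=[[[7, 1, 5, 0, 0, 0, 0], [12, 1, 25, 0, 0, 0, 0], [12, 1, 45, 0, 0, 0, 0], [12, 1, 62, 0, 0, 0, 0], [12, 1, 78, 0, 0, 0, 0], [12, 1, 90, 0, 0, 0, 0], [12, 1, 99, 0, 0, 0, 0], [12, 1, 105, 0, 0, 0, 0], [12, 1, 108, 0, 0, 0, 0], [12, 1, 108, 0, 0, 0, 0]]])

```text
time_s: 8.05
tool_pos: [0.5194, 0.2218, 0.053]
orientation: [-1.821, -2.56, 0.001]
ft_force: [-0.3, -0.6, 0.7]
width: -0.0002
gripper_force: 0.0
```

```bash
python3 - <<'E'
from h import *
s=state();print(w2b(s['tool_pos']),s['tool_pos'],s['ft_force'])
print(rel(0,.196,.052,180),rel(0,.165,.052,180))
E
```

```text
(np.float64(0.0014313206587215938), np.float64(0.21060729032524636)) [0.51943805 0.22178148 0.0529504 ] [-0.29744875 -0.58285365  0.70957216]
[-1.4606e+01 -1.4470e+00  9.5200e-01 -0.0000e+00  0.0000e+00  1.0000e-03] [-4.5606e+01 -1.4820e+00  9.5500e-01 -0.0000e+00  0.0000e+00  1.0000e-03]
```

>>> arm_command(rows=[[[-4, -0.5, 0, 0, 0, 0, 0], [-8, -1, 0, 0, 0, 0, 0], [-11, -1.4, 0, 0, 0, 0, 0], [-14, -1.4, 0, 0, 0, 0, 0], [-17, -1.4, 0, 0, 0, 0, 0], [-20, -1.4, 0, 0, 0, 0, 0], [-24, -1.4, 0, 0, 0, 0, 0], [-28, -1.4, 0, 0, 0, 0, 0], [-32, -1.4, 0, 0, 0, 0, 0], [-36, -1.4, 0, 0, 0, 0, 0]]])

```text
time_s: 8.88
tool_pos: [0.53, 0.1878, 0.0535]
orientation: [-1.819, -2.561, -0.001]
ft_force: [-0.8, 4.9, 4.0]
width: 0.0003
gripper_force: 2.2
```

```bash
python3 - <<'E'
from h import *
s=state();print(w2b(s['tool_pos']),s['ft_force']);look();slot()
E
```

```text
(np.float64(0.0003240246388251031), np.float64(0.1750591762917339)) [-0.82451215  4.85449936  4.02272005]
yellow 35 [ 2.48071585 75.5137585 ] 88.11844287055266
lug 31 [-23.28271973 159.55978021]
slot n 44 mean [ 1.50845775 75.22091922] ang hist (array([ 3, 16,  5,  0,  0,  0,  0,  6, 11,  3,  0,  0,  0,  0,  0,  0,  0]), array([ 70,  74,  78,  82,  86,  90,  94,  98, 102, 106, 110, 114, 118,
       122, 126, 130, 134, 138]))
mid of 5/95 pct 89.94220641859712 median z 0.04188168763627903
lug 124 [ -6.60635221 152.4079358 ]
```

>>> arm_command(rows=[[[-3, 0, 0, 0, 0, 0, 0], [-6, 0, 0, 0, 0, 0, 0], [-9, 0, 0, 0, 0, 0, 0], [-12, 0, 0, 0, 0, 0, 0], [-15, 0, 0, 0, 0, 0, 0], [-18, 0, 0, 0, 0, 0, 0], [-20, 0, 0, 0, 0, 0, 0], [-22, 0, 0, 0, 0, 0, 0], [-24, 0, 0, 0, 0, 0, 0], [-25, 0, 0, 0, 0, 0, 0]]])

```text
time_s: 9.82
tool_pos: [0.5381, 0.1635, 0.0532]
orientation: [1.82, 2.56, -0.0]
ft_force: [-1.6, 3.4, 2.0]
width: 0.0002
gripper_force: 1.6
```

```bash
python3 - <<'E'
from h import *
s=state();print(w2b(s['tool_pos']),s['ft_force']);slot()
E
```

```text
(np.float64(3.4950189077290278e-06), np.float64(0.14943030865926205)) [-1.61952471  3.35946408  2.02253852]
slot n 47 mean [ 1.47643335 76.13235757] ang hist (array([ 3, 16,  6,  0,  0,  0,  2,  7, 11,  2,  0,  0,  0,  0,  0,  0,  0]), array([ 70,  74,  78,  82,  86,  90,  94,  98, 102, 106, 110, 114, 118,
       122, 126, 130, 134, 138]))
mid of 5/95 pct 89.64947801489612 median z 0.04165908083366565
lug 124 [ -6.19334151 128.16282501]
```

>>> arm_command(rows=[[[-1, 0, 0, 0, 0, 0, 0], [-2, 0, 0, 0, 0, 0, 0], [-3, 0, 0, 0, 0, 0, 0], [-4, 0, 0, 0, 0, 0, 0], [-5, 0, 0, 0, 0, 0, 0], [-5.5, 0, 0, 0, 0, 0, 0], [-6, 0, 0, 0, 0, 0, 0], [-6, 0, 0, 0, 0, 0, 0], [-6, 0, 0, 0, 0, 0, 0], [-6, 0, 0, 0, 0, 0, 0]]])

```text
time_s: 10.7
tool_pos: [0.54, 0.1584, 0.0533]
orientation: [-1.82, -2.561, -0.0]
ft_force: [-1.3, 2.7, 2.2]
width: -0.0003
gripper_force: 1.9
```

```bash
python3 - <<'E'
from h import *
s=state();print(w2b(s['tool_pos']),s['ft_force']);slot()
E
```

```text
(np.float64(0.00017879543768819272), np.float64(0.14400789681163012)) [-1.31815835  2.70647173  2.23839442]
slot n 48 mean [ 1.18223605 76.01790404] ang hist (array([ 4, 15,  6,  0,  0,  0,  3,  5, 14,  1,  0,  0,  0,  0,  0,  0,  0]), array([ 70,  74,  78,  82,  86,  90,  94,  98, 102, 106, 110, 114, 118,
       122, 126, 130, 134, 138]))
mid of 5/95 pct 89.5985604283609 median z 0.04189969528904042
lug 106 [ -4.6955335  122.23811423]
```

>>> arm_command(rows=[[[-0.4, 0, 0, 0, 0, 0, 0], [-0.8, 0, 0, 0, 0, 0, 0], [-1.2, 0, 0, 0, 0, 0, 0], [-1.6, 0, 0, 0, 0, 0, 0], [-2, 0, 0, 0, 0, 0, 0], [-2.4, 0, 0, 0, 0, 0, 0], [-2.6, 0, 0, 0, 0, 0, 0], [-2.6, 0, 0, 0, 0, 0, 0], [-2.6, 0, 0, 0, 0, 0, 0], [-2.6, 0, 0, 0, 0, 0, 0]]])

```text
time_s: 11.58
tool_pos: [0.5405, 0.1573, 0.0534]
orientation: [-1.818, -2.56, -0.001]
ft_force: [-2.3, 6.2, 3.7]
width: 0.0003
gripper_force: 3.4
```

```bash
python3 - <<'E'
from h import *
s=state();print(w2b(s['tool_pos']),s['ft_force']);slot()
E
```

```text
(np.float64(0.00019104631683692616), np.float64(0.14274610051877618)) [-2.27470223  6.16966586  3.66829791]
slot n 49 mean [ 0.87141283 75.79952187] ang hist (array([ 3, 15,  7,  0,  0,  0,  3,  6, 13,  2,  0,  0,  0,  0,  0,  0,  0]), array([ 70,  74,  78,  82,  86,  90,  94,  98, 102, 106, 110, 114, 118,
       122, 126, 130, 134, 138]))
mid of 5/95 pct 89.91875218374807 median z 0.04178563928204493
lug 103 [ -5.49140167 121.02958272]
```

The force is rising and the motion has stopped, so the lug is against the strap. I'll give one last small press, then back off and lift.

>>> arm_command(rows=[[[-0.6, 0, 0, 0, 0, 0, 0], [-1.2, 0, 0, 0, 0, 0, 0], [-1.6, 0, 0, 0, 0, 0, 0], [-1.6, 0, 0, 0, 0, 0, 0], [3, 0, 0, 0, 0, 0, 0], [10, 0, 0, 0, 0, 0, 0], [18, 0, 0, 0, 0, 0, 0], [20, 0, -25, 0, 0, 0, 0], [20, 0, -60, 0, 0, 0, 0], [20, 0, -95, 0, 0, 0, 0]]])

```text
time_s: 12.47
tool_pos: [0.5333, 0.1741, 0.1482]
orientation: [-1.82, -2.56, 0.005]
ft_force: [1.7, 0.8, -0.6]
width: -0.0
gripper_force: 0.0
```

>>> arm_command(rows=[[[30, 0, -10, 0, 0, 0, 0], [60, 0, -20, 0, 0, 0, 0], [90, 0, -20, 0, 0, 0, 0], [120, 0, -20, 0, 0, 0, 0], [140, 0, -20, 0, 0, 0, 0], [150, 0, -20, 0, 0, 0, 0], [150, 0, -20, 0, 0, 0, 0], [150, 0, -20, 0, 0, 0, 0], [150, 0, -20, 0, 0, 0, 0], [150, 0, -20, 0, 0, 0, 0]]])

```text
time_s: 13.3
tool_pos: [0.4861, 0.3141, 0.1684]
orientation: [1.824, 2.557, -0.001]
ft_force: [-0.1, -0.0, -0.5]
width: -0.0001
gripper_force: 0.0
```

```bash
python3 - <<'E'
from h import *
s=state();print(w2b(s['tool_pos']),s['ft_force']);p=look();q=slot()
save("pics/f.png",np.hstack([cv2.resize(p[130:230,240:400],None,fx=2.5,fy=2.5),cv2.resize(q[150:290,250:450],(400,250))]))
E
```

```text
(np.float64(0.00010015870226685406), np.float64(0.3087814793109931)) [-0.08104466 -0.02972139 -0.47665666]
yellow 36 [ 0.20760862 75.8225837 ] 89.84311972301295
lug 50 [ -0.9799396  126.44145226]
slot n 45 mean [ 1.64480803 75.49941948] ang hist (array([ 2, 18,  4,  0,  0,  0,  1,  7,  9,  4,  0,  0,  0,  0,  0,  0,  0]), array([ 70,  74,  78,  82,  86,  90,  94,  98, 102, 106, 110, 114, 118,
       122, 126, 130, 134, 138]))
mid of 5/95 pct 90.15642637326808 median z 0.04134431160195051
lug 84 [ -4.77165089 121.26203146]
```

View pics/f.png

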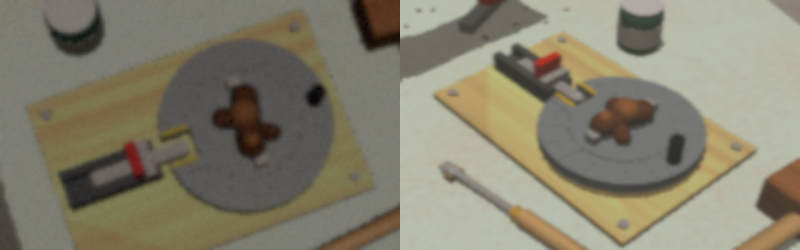

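The bar lies in the slot at (178,150), with the lug against the strap at (135,158). The lug measures base y = 126.4 mm and the slot is at 89.8°. The arm is clear of everything.

```bash
python3 -c "
from workcell import *
print(sign_off())"
```

```text
the job is handed in; nothing more can be done
None
```

The turntable is locked and the job is handed in: the slot is lined up (within about 0.2°), the bar is fully home with its lug against the strap (y = 126 mm), the arm stayed clear of the tin, gouge and mallet, and it was touching nothing when I handed in at about 13 s.

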